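# Set the focus ring to the marker, coming up from its stop

### The job

The focus ring of the viewing stand on the desk has been left turned past the orange marker, and its lever has play. Gently push the lever clockwise (seen from above) until you feel the ring press home against its hard end stop, then bring it up counter-clockwise until the red pointer stands at the orange marker, so that the last movement is counter-clockwise and the play is taken up on that side; leave it so. If you go past, go back and come up again; the lever is delicate, so only push its pin with light force and do not pinch it, and leave the marker and the other things where they are.

Things in the scene. Friction and masses are not known exactly. Their poses are not given: they have to be found in the camera images.
- stand: The viewing stand, fixed to the desk: round grey foot 170 mm across and 12 mm high, white drum 148 mm across up to 58 mm. Origin at the centre of its underside, on the vertical axis about which ring, lever and marker turn; z up. Its yaw varies.
- ring: Focus ring: aluminium disc 124 mm across, black and glass lens in the middle, top at 76 mm (lens 81 mm), turning on the stand's axis. Origin on that axis at desk height, z up; x points along the lever at mid-play. Stiff (0.36 N m, about 4 N at the lever's pin), stays where left; 1.2 rad between its two end stops. It starts 0.8 to 1.05 rad counter-clockwise of the clockwise stop.
- pointer (a point): The tip of the red pointer on the ring: 68 mm from the axis, 62 mm above the desk, on the ring's +y axis.
- stop_mark (a point): Fixed point on the stand, beside a small steel post, where the pointer's tip stands when the ring rests against its clockwise end stop: 68 mm from the axis, 62 mm high. The ring counts as pressed home when the push on the pin rises there from the 4 N of turning to more than 5 N; some 7 to 10 N is plenty.
- marker (a point): Tip of the orange marker clip on the drum's edge, 68 mm from the axis, 62 mm high, 0.35 to 0.6 rad counter-clockwise of the stop point; the pointer's tip comes to this same point when the ring is set right.
- lever_pin (a point): On the axis of the lever's blue upright pin (16 mm diameter, 90 mm from the stand's axis, 84 to 134 mm high), at 115 mm height; under it a flat radial arm 12 mm wide. Free play on the ring 0.09 rad (8 mm at the pin) either side of the ring's x axis, under 0.5 N: pin's y in the ring's frame is +8 mm taken up counter-clockwise, -8 mm clockwise. An end stop is hard. Load limit 20 N.
- slide_tray: Loose grey divided tray 110 x 75 x 35 mm beside the stand, origin under its centre; leave alone.
- lens_brush: Loose brush 150 mm long lying beside the stand, origin under its middle; leave alone.
- candle: Loose pink jar candle 72 mm across, 85 mm high, origin under its centre; leave alone.
- tree: Loose wooden fir tree ornament 118 mm high, origin under its centre; leave alone.
- house: Loose white ceramic house 45 x 45 x 58 mm, origin under its centre; leave alone.
- notebook: Loose blue notebook 150 x 210 x 14 mm, origin under its centre; leave alone.
- mug: Loose blue mug 80 mm across, 92 mm high, handle to its +y, origin under its centre; leave alone.
Things that resemble listed ones, but are neither listed nor needed, are in the scene too. Of the things that look like the stand, the largest one is meant.

How it is judged (in metres and radians):
On the way:
1. the ring is pressed home against its clockwise end stop: fingers push with more than 5 N, pointer within 2.5 mm of the stop point, lever on the clockwise side of its play (distance between pointer and stop_mark below 0.0025 m and y of lever_pin in the frame of ring below -0.005 m and contact force between the fingers and ring above 5 N), for 0.1 s.
At the end, for the whole second after the job is handed in: the pointer's tip is within 2.5 mm of the marker's tip, the lever lies on the counter-clockwise side of its play (pin more than 5 mm to the +y side of the ring's x axis), and the ring is still (distance between pointer and marker below 0.0025 m and y of lever_pin in the frame of ring above 0.005 m and angular speed of ring below 0.05 rad/s); the robot touches nothing.
It fails at once if the lever or ring is loaded by the fingers with more than 20 N, pinching included (contact force between the fingers and ring above 20 N).
It fails at once if the orange marker is shifted by more than 2 mm (distance of marker from where it was at the start of the episode above 0.002 m).
It fails at once if another thing on the desk is moved by more than 10 mm (distance of any of slide_tray, lens_brush, candle, tree, house, notebook, mug from where it was at the start of the episode above 0.01 m).
It also fails if it takes over 64 s, if anything falls off the work surface, if the arm or the gripper's body presses on something with over 40 N, if the wrist force passes 120 N, or if a joint passes its speed limit or range.

### The arm

A 6-joint arm with a two-finger parallel gripper is mounted at the origin on the work surface. World frame = base frame: x ahead of the robot, y to its left, z up, the work surface at z = 0. Lengths are in mm, angles in rad, forces in N, time in s.
With the tool pointing down it reaches from about 350 to 975 mm from the base axis. Payload 17.4 kg.
Tool frame: the origin (TCP) lies on the centre line of the jaws, within the pads' length; the fingertips stand robot.tip_reach ahead of it and the grasp point (between the pads) lies 2 mm behind it (robot.tip_reach is the distance from the TCP to the fingertips, in mm); z points along the fingers, y is the line along which they close (so a half turn about z gives the same grasp; the last joint's range is limited). The gripper opens to 85 mm and grips with 20 to 120 N. Pads are 22 mm wide; open, the fingers measure 114 mm over their backs; the gripper's body (76 mm by 85 mm) begins 54 mm behind the grasp point. The pads swing forward as they close: fully open they stand 13 mm farther back than shut.
Start: joints at [1.275, 0.116, 1.442, -0, 1.584, -0.038], TCP at [172.102, 652.697, 248.303] pointing down, gripper open.
Joint ranges: [-2.83, 2.83], [-0.83, 2.19], [0.07, 2.5], [-1.14, 4.28], [0.01, 3], [-2.97, 2.97]. Speed limits (rad/s): [1.89, 1.89, 2.22, 3.14, 3.14, 3.14].

### API

Orientations are given as a unit quaternion [w, x, y, z].
In Python, from workcell import robot gives the robot as it stands.
- The arm moves only by the tool apply_moves, never from a script. Its argument "deltas" is a list that holds one entry, the list of rows, each a list of 7 numbers: the turn, a rotation vector about the tool's x, y, z in degrees, then the shift along the tool's x, y, z in m, then the closure, from -1 (fully open) to 1 (shut), so that 0 is half open. In form: [[[rx, ry, rz, x, y, z, jaw], ...]]. A call has 1 to 12 rows; each row is the pose to reach, as a shift and turn from the pose commanded when the call began, along the tool's axes at that moment; what a row does not reach only later rows make up. A row lasts 1/12 s, in which the tool goes at most 41.7 mm and 7.16 degrees, less where a joint would pass 70% of its speed; a pose out of reach is approached as far as the arm can. A call with a gripper value outside its range is refused whole. The fingers move at their own pace and stop on an object; the grip force is fixed at half the most. Time passes only in rows, so rows that repeat a pose let the fingers close. It gives the time, the measured TCP pose, the force, the opening and the grip force at its end, in the units of the state.
- robot.get_obs(): the state, without advancing time (a new reading comes with each control period).
- robot.grab_frame(name): name is "scene" or "top" or "wrist"; returns a dict with "image" (480x640x3 uint8, red, green, blue), "depth" (480x640 float32, mm along the optical axis (not along the pixel's ray), 0 where there is no reading), "vertical_fov" (degrees; the focal length in pixels is half the picture's height over the tangent of half this angle, whatever the lens; pixels are square), "cx", "cy" (the principal point, pixels), "world_from_camera" (4x4, takes a point from camera to world coordinates). Camera axes: x right, y down, z forward; pixel columns grow to the right and rows downward; lengths in mm; the calibration is good to about 2 mm. A picture is of the moment at which its call begins.
- robot.sign_off(): hands the job in; it is judged then, once.
The state is a dict: "time_s": time; "joint_positions": joint angles; "dq": joint speeds; "tau": joint torques, N m; "eef_pos": TCP position; "eef_rot": TCP orientation; "wrist_force": force on the tool from outside, world axes, zero at the start; "moment": the same for the moment, N m; "grip_width": finger opening in mm; "finger_force": force on a finger pad.
Only numpy, scipy, OpenCV 4.12 (cv2) and the standard library are available. Lean on these libraries where they do the work, as an engineer would, in place of code of your own. Each camera call takes 0.05 s, during which the arm holds its last target. There are 200 camera calls.

## Working session

There is one attempt and no reset: what is moved stays moved. The work goes in short steps, Python scripts to look and compute and a tool call to move; the robot and the scene stay as the last step left them, time stands still between calls to the robot, and variables do not carry over. Pictures are saved under pics/ and viewed, at most 10 in all, crops included, and the job is handed in when it is done.

Besides the shell and the picture viewer there is one more tool, called after "Emit:" as a command line: name --argument value ..., lists and objects as JSON in quotes. apply_moves: Moves the arm, as the interface text tells. Its arguments: {"type":"object","properties":{"deltas":{"type":"array","items":{"type":"array","items":{"type":"array","items":{"type":"number"}}}}},"required":["deltas"]}

```bash
mkdir -p pics; cat > h.py <<'E'
import numpy as np, cv2
from workcell import robot
def grab(n,save=None):
    f=robot.grab_frame(n)
    if save: cv2.imwrite('pics/'+save,cv2.cvtColor(f['image'],cv2.COLOR_RGB2BGR))
    return f
def ray(f,u,v):
    h=f['image'].shape[0]; F=h/2/np.tan(np.radians(f['vertical_fov'])/2)
    T=np.array(f['world_from_camera']); d=np.array([(u-f['cx'])/F,(v-f['cy'])/F,1.])
    return T[:3,3],T[:3,:3]@d
def plane(f,u,v,z):
    o,d=ray(f,u,v); return o+d*(z-o[2])/d[2]
def dpt(f,u,v):
    o,d=ray(f,u,v); return o+d*f['depth'][int(round(v)),int(round(u))]
def proj(f,p):
    h=f['image'].shape[0]; F=h/2/np.tan(np.radians(f['vertical_fov'])/2)
    T=np.array(f['world_from_camera']); c=T[:3,:3].T@(np.array(p)-T[:3,3])
    return c[0]/c[2]*F+f['cx'],c[1]/c[2]*F+f['cy']
E
python3 - <<'E'
from h import *
np.set_printoptions(precision=3,suppress=True)
print(robot.tip_reach, robot.get_obs())
for n in('top','scene'):
    f=grab(n,n+'0.png'); print(n,f['vertical_fov'],f['cx'],f['cy'],np.array(f['world_from_camera']))
    hsv=cv2.cvtColor(f['image'],cv2.COLOR_RGB2HSV)
    for nm,lo,hi in(('blue',(100,110,50),(125,255,255)),('red',(0,150,80),(5,255,255)),('red2',(174,150,80),(180,255,255)),('orange',(8,150,120),(20,255,255))):
        k,l,s,c=cv2.connectedComponentsWithStats(cv2.inRange(hsv,lo,hi))
        for i in range(1,k):
            if s[i,4]>8: print(nm,s[i],c[i],dpt(f,*c[i]))
E
```

```text
17.0 {'time_s': 0.0, 'joint_positions': array([ 1.275,  0.116,  1.442, -0.   ,  1.584, -0.038]), 'dq': array([ 0.001, -0.001, -0.   ,  0.001,  0.   , -0.001]), 'tau': array([ -0.001, -73.198, -63.251,  -0.   ,   0.006,  -0.   ]), 'eef_pos': array([172.077, 652.532, 247.577]), 'eef_rot': array([-0.   ,  0.129,  0.992, -0.001]), 'wrist_force': array([-0.588,  0.288,  0.048]), 'moment': array([-0.085, -0.007,  0.047]), 'finger_force': 0.0, 'grip_width': 85.53846268592265}
top 56.04618056986644 310.6928513753142 240.6500946959016 [[   0.014   -0.989    0.148  354.999]
 [  -1.      -0.017   -0.014    6.504]
 [   0.017   -0.148   -0.989 1324.37 ]
 [   0.       0.       0.       1.   ]]
blue [313 201   5   9  35] [314.657 204.571] [632.37  -20.15  134.682]
blue [ 114  225   81   61 3592] [154.135 254.835] [502.62  442.789  11.729]
blue [438 241  36  34 419] [454.372 259.494] [ 504.688 -440.369   -0.995]
blue [438 244   6   9  22] [440.227 248.136] [ 534.005 -390.203   28.141]
blue [367 283   5   5  18] [368.778 284.944] [ 420.182 -170.895   98.272]
blue [260 294   5   4  15] [261.933 295.6 
[... 1682 characters left out ...]
 188.5] [274.331 508.723  14.428]
orange [312 253   4   3   9] [313.333 254.   ] [546.335  -1.767  60.748]
orange [141 336  21   6  22] [151.318 338.409] [ 690.658 -434.535   57.21 ]
orange [166 337  21  72 102] [177.127 375.137] [ 817.835 -404.48    60.416]
orange [ 83 355  10   3  10] [ 87.5 356. ] [ 695.932 -560.089   62.222]
orange [164 355   7   9  30] [167.167 358.133] [ 706.481 -413.023    5.034]
orange [ 58 362  10   3  10] [ 62.5 363. ] [ 693.632 -607.277   60.096]
orange [170 365   3   5   9] [171. 367.] [ 736.095 -410.173    5.567]
orange [ 12 374  10   4  13] [ 16.692 375.692] [ 693.128 -689.714   59.772]
orange [148 392  40  32  90] [174.467 409.222] [ 865.267 -424.225   24.318]
```

View pics/top0.png

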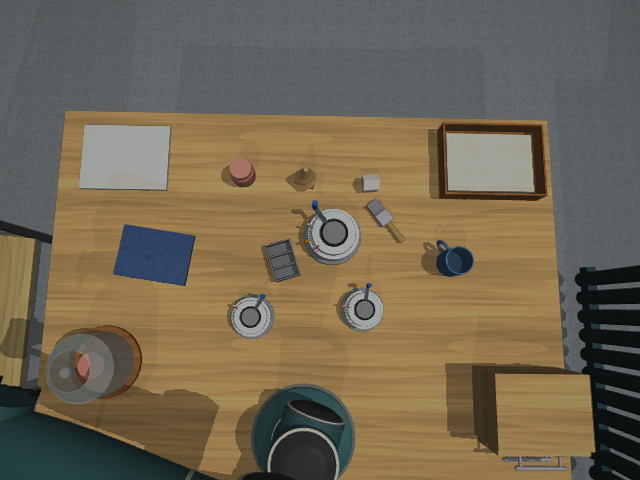

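View pics/scene0.png

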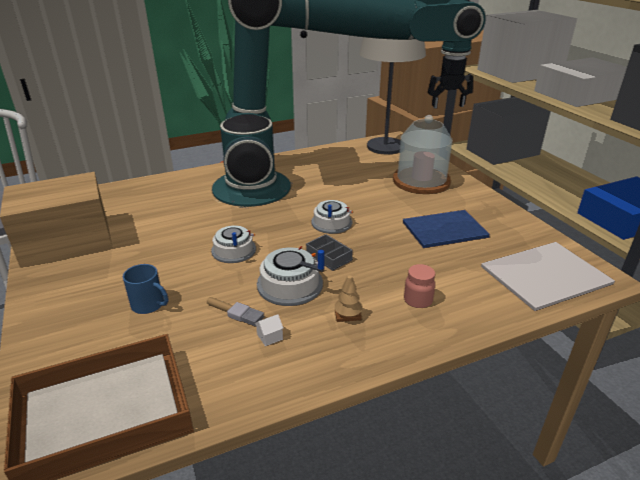

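The things that look like the stand in the top view are at (333,235), (251,317) and (362,309). The one at (333,235) is clearly the largest, so it is the one meant. I'll confirm it in a crop and measure its axis.

```bash
cat >> h.py <<'E'
def cloud(f):
    v,u=np.mgrid[0:480,0:640]; o,d0=ray(f,0,0); 
    F=240/np.tan(np.radians(f['vertical_fov'])/2); T=np.array(f['world_from_camera'])
    D=np.stack([(u-f['cx'])/F,(v-f['cy'])/F,np.ones_like(u,float)],-1)@T[:3,:3].T
    P=o+D*f['depth'][...,None]; P[f['depth']<=0]=np.nan; return P
E
python3 - <<'E'
from h import *
np.set_printoptions(precision=1,suppress=True)
c0=np.array([565,-68])
from scipy.optimize import least_squares
for n in('top','scene'):
    f=grab(n); P=cloud(f); r=np.hypot(P[...,0]-c0[0],P[...,1]-c0[1])
    for zl,zh,R in((72,78.5,62),(54,60,74)):
        m=(r<95)&(P[...,2]>zl)&(P[...,2]<zh); q=P[m][:,:2]
        # outer boundary points in angular bins
        c=c0.astype(float)
        for _ in range(6):
            a=np.arctan2(*(q-c).T[::-1]); rr=np.hypot(*(q-c).T); ok=rr<R+5; b=np.floor(a/np.radians(10))
            e=np.array([q[ok&(b==k)][np.argmax(rr[ok&(b==k)])] for k in np.unique(b[ok])])
            s=least_squares(lambda p:np.hypot(*(e-p).T)-R,c,loss='soft_l1'); c=s.x
        print(n,R,m.sum(),c,np.abs(s.fun).mean())
    u,v=map(int,proj(f,[*c0,70])); s=cv2.resize(f['image'][v-60:v+60,u-60:u+60],(480,480),interpolation=cv2.INTER_CUBIC)
    cv2.imwrite(f'pics/crop_{n}.png',s[...,::-1]); print(u,v)
a=[cv2.imread(f'pics/crop_{n}.png') for n in('top','scene')]; a=[cv2.resize(x,(400,400)) for x in a]; cv2.imwrite('pics/crop.png',np.hstack(a))
E
```

```text
top 62 853 [567.2 -75. ] 1.0802878811817433
top 74 382 [567.6 -74.1] 1.324640120403337
330 233
scene 62 668 [569.3 -77.5] 1.0533927151126667
scene 74 365 [569.8 -77.4] 1.460377424415326
291 260
```

View pics/crop.png

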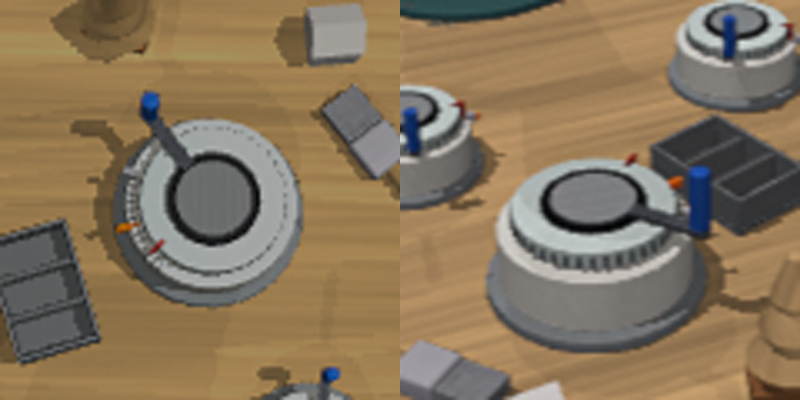

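The crop confirms the large stand. The blue pin is at (150,105), the orange marker at (124,228) and the red pointer at (156,247), just counter-clockwise of the marker. Next I move above the pin.

Emit:
apply_moves --deltas '[[[0, 0, -6, -0.03, -0.026, 0, 0], [0, 0, -12, -0.06, -0.051, 0, 0], [0, 0, -18, -0.09, -0.077, 0, 0], [0, 0, -24, -0.12, -0.102, 0, 0], [0, 0, -30, -0.15, -0.128, 0, 0], [0, 0, -36, -0.18, -0.153, 0, 0], [0, 0, -42, -0.21, -0.179, 0, 0], [0, 0, -48, -0.24, -0.204, 0, 0], [0, 0, -54, -0.27, -0.23, 0, 0], [0, 0, -55, -0.3, -0.256, 0, 0], [0, 0, -55, -0.31, -0.265, 0, 0], [0, 0, -55, -0.31, -0.265, 0, 0]]]'

```text
time_s: 1.2
eef_pos: [405.8, 315.0, 248.4]
eef_rot: [0.0, -0.342, 0.94, -0.0]
wrist_force: [-0.1, 0.5, -0.2]
grip_width: 42.8
finger_force: 0.0
```

```bash
cat >> h.py <<'E'
from scipy.spatial.transform import Rotation as Ro
C=np.array([568.5,-76.])
def st(): 
    o=robot.get_obs(); q=np.array(o['eef_rot']); R=Ro.from_quat(q[[1,2,3,0]])
    y=R.as_matrix()[:,1]; print('t',o['time_s'],'pos',np.round(o['eef_pos'],1),'yang',round(np.degrees(np.arctan2(y[1],y[0])),2),'F',np.round(o['wrist_force'],2),'w',round(o['grip_width'],1),'ff',o['finger_force'],'tilt',np.round(R.as_matrix()[:,2],3)); return o,R
def to(p,yang):
    o,R=st(); t=np.radians(yang); y=np.array([np.cos(t),np.sin(t),0]); z=np.array([0,0,-1.]); G=Ro.from_matrix(np.stack([np.cross(y,z),y,z],1))
    print('rot',np.round(np.degrees((R.inv()*G).as_rotvec()),2),'shift',np.round(R.inv().apply(np.array(p)-o['eef_pos'])/1000,4))
E
python3 -c "
from h import *
to([637,-18,250],130)"
```

```text
t 1.2 pos [405.8 315.  248.4] yang 130.04 F [-0.07  0.49 -0.18] w 42.8 ff 0.0 tilt [ 0.001 -0.    -1.   ]
rot [-0.03  0.01  0.04] shift [ 0.0372 -0.4037 -0.0014]
```

Emit:
apply_moves --deltas '[[[0, 0, 0, 0.004, -0.04, 0, 0], [0, 0, 0, 0.008, -0.08, 0, 0], [0, 0, 0, 0.012, -0.12, 0, 0], [0, 0, 0, 0.016, -0.16, 0, 0], [0, 0, 0, 0.02, -0.2, 0, 0], [0, 0, 0, 0.024, -0.24, 0, 0], [0, 0, 0, 0.028, -0.28, 0, 0], [0, 0, 0, 0.032, -0.32, 0, 0], [0, 0, 0, 0.036, -0.36, 0, 0], [0, 0, 0, 0.037, -0.395, 0, 0], [0, 0, 0, 0.037, -0.404, 0, 0], [0, 0, 0, 0.037, -0.404, 0, 0]]]'

```text
time_s: 2.2
eef_pos: [638.0, -16.1, 247.3]
eef_rot: [-0.001, -0.343, 0.939, 0.0]
wrist_force: [-0.4, 0.7, -1.0]
grip_width: 42.8
finger_force: 0.0
```

```bash
python3 -c "
from h import *
st(); f=grab('wrist','w1.png'); print(np.round(f['world_from_camera'],3),f['vertical_fov']); print(proj(f,[*C,81]))
hsv=cv2.cvtColor(f['image'],cv2.COLOR_RGB2HSV)
for nm,lo,hi in(('blue',(100,110,40),(125,255,255)),('red',(0,120,60),(6,255,255)),('red2',(172,120,60),(180,255,255)),('orange',(8,150,120),(20,255,255))):
    k,l,s,c=cv2.connectedComponentsWithStats(cv2.inRange(hsv,lo,hi))
    for i in range(1,k):
        if s[i,4]>30: print(nm,s[i],c[i],dpt(f,*c[i]))
"
```

```text
t 2.2 pos [638.  -16.1 247.3] yang 130.11 F [-0.41  0.74 -1.  ] w 42.8 ff 0.0 tilt [-0.001  0.    -1.   ]
[[-6.45000e-01  7.24000e-01  2.45000e-01  5.74137e+02]
 [ 7.64000e-01  6.11000e-01  2.07000e-01 -6.91730e+01]
 [ 1.00000e-03  3.21000e-01 -9.47000e-01  3.72599e+02]
 [ 0.00000e+00  0.00000e+00  0.00000e+00  1.00000e+00]] 59.3668998661188
(np.float64(314.0278767505487), np.float64(77.46016108677688))
blue [297 201  25  42 862] [309.79234339 222.29350348] [633.13579256 -24.61424646 132.40916802]
blue [622 336  18  35 274] [633.52189781 351.67883212] [558.07081742 328.23394086  15.01631954]
red [398  71  24   5 107] [410.14018692  73.24299065] [525.97302978 -29.73609286  78.33485587]
orange [399 113  26  17 196] [412.81122449 120.71938776] [544.7482153   -3.77679722  61.2271243 ]
```

View pics/w1.png

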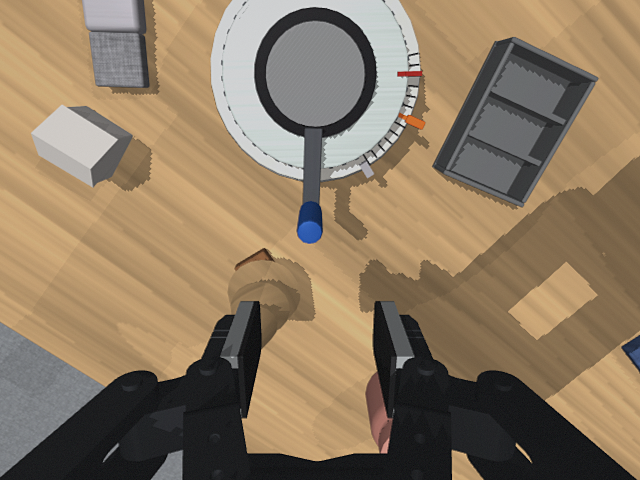

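The wrist view shows the pin top at (310,231), the red pointer at (410,73), the orange marker at (412,120) and the steel post at (367,170). The lens centre is at (314,73). The tree at (265,285) stands near where a finger would go, so I check its clearance.

```bash
python3 -c "
from h import *
np.set_printoptions(precision=1,suppress=True)
f=grab('wrist'); 
hsv=cv2.cvtColor(f['image'],cv2.COLOR_RGB2HSV)
g=cv2.cvtColor(f['image'],cv2.COLOR_RGB2GRAY)
m=((g<45)).astype(np.uint8); m[150:]=0; cs,_=cv2.findContours(m,0,1); k=max(cs,key=cv2.contourArea); print('lens',cv2.fitEllipse(k)); e=cv2.fitEllipse(k)[0]; c=plane(f,*e,78); print('axis',c)
p=plane(f,310,231,134); print('pin',p)
for n,q in (('C0',C),('c',c[:2])):
  d=p[:2]-q; print(n,np.hypot(*d),np.degrees(np.arctan2(d[1],d[0])))
  for nm,u,v,z in(('marker',400,117,62),('markerout',424,125,62),('ptr_in',398,74,78),('ptr_out',421,73,70),('post',364,164,62)):
    w=plane(f,u,v,z)[:2]-q; print(nm,np.hypot(*w),np.degrees(np.arctan2(w[1],w[0])))
  P=cloud(f); th=np.arctan2(d[1],d[0]); w=P[...,:2]-q; rad=w@[np.cos(th),np.sin(th)]; tan=w@[-np.sin(th),np.cos(th)]
  s=np.zeros((480,640),bool); s[245:345,225:315]=1; s&=(P[...,2]>60)&(P[...,2]<130)
  print('tree z max',np.nanmax(P[...,2][s]),[ (z,rad[s&(P[...,2]>z)].min(),rad[s&(P[...,2]>z)].max(),tan[s&(P[...,2]>z)].min(),tan[s&(P[...,2]>z)].max()) for z in (70,85,95,105)])
"
```

```text
lens ((312.727294921875, 70.762939453125), (120.7121810913086, 126.51970672607422), 175.5458984375)
axis [565.2 -78.1  78. ]
pin [636.2 -19.9 134. ]
C0 87.87842063267053 39.64602748897879
marker 67.76556997699996 107.52127248111583
markerout 86.1109935699165 108.63270146367739
ptr_in 56.44701513487018 132.15972630109846
ptr_out 73.34647630818043 132.4345358972812
post 70.73186976002727 72.78772244108134
tree z max 106.0973028001876 [(70, np.float64(163.01492421915174), np.float64(192.17878136122502), np.float64(-61.878862300589205), np.float64(-27.175106969962094)), (85, np.float64(166.79414918310957), np.float64(190.91866838640186), np.float64(-38.56578575767607), np.float64(-28.240300720506458)), (95, np.float64(171.3656158200766), np.float64(188.9918360820543), np.float64(-36.66680254942608), np.float64(-31.644137760445023)), (105, np.float64(176.8341926610846), np.float64(181.90549716123277), np.float64(-35.72052134976183), np.float64(-35.0158852908194))]
c 91.77198766532744 39.31711574102186
marker 68.84854523222911 104.3540682986409
markerout 87.09874215773804 106.11759729903766
ptr_in 55.883829267748744 128.1936980796363
ptr_out 72.73352581881952 129.3909615296726
post 73.74750690574795 70.79145405060987
tree z max 106.0973028001876 [(70, np.float64(167.1666135583596), np.float64(196.25324149134565), np.float64(-61.358705772811646), np.float64(-26.651568029156294)), (85, np.float64(170.90641455639488), np.float64(194.99540003484236), np.float64(-38.11113833100249), np.float64(-27.708496267789286)), (95, np.float64(175.46829525312646), np.float64(193.08052048948238), np.float64(-36.186935012890736), np.float64(-31.116631557951564)), (105, np.float64(180.93134980217928), np.float64(185.99933496602864), np.float64(-35.209276704011884), np.float64(-34.483351492360676))]
```

Emit:
apply_moves --deltas '[[[0, 0, 0, 0.004, -0.002, 0.02, 0], [0, 0, 0, 0.004, -0.002, 0.05, 0], [0, 0, 0, 0.004, -0.002, 0.08, 0], [0, 0, 0, 0.004, -0.002, 0.1, 0], [0, 0, 0, 0.004, -0.002, 0.115, 0], [0, 0, 0, 0.004, -0.002, 0.125, 0], [0, 0, 0, 0.004, -0.002, 0.132, 0], [0, 0, 0, 0.004, -0.002, 0.132, 0], [0, 0, 0, 0.004, -0.002, 0.132, 0]]]'

```text
time_s: 3.05
eef_pos: [635.5, -18.7, 117.3]
eef_rot: [0.0, -0.344, 0.939, -0.0]
wrist_force: [-0.9, 0.0, 0.0]
grip_width: 42.5
finger_force: 0.0
```

```bash
python3 -c "
from h import *
st(); f=grab('wrist','w2.png')"
```

```text
t 3.05 pos [635.5 -18.7 117.3] yang 130.25 F [-0.89  0.03  0.02] w 42.5 ff 0.0 tilt [ 0.001 -0.    -1.   ]
```

View pics/w2.png

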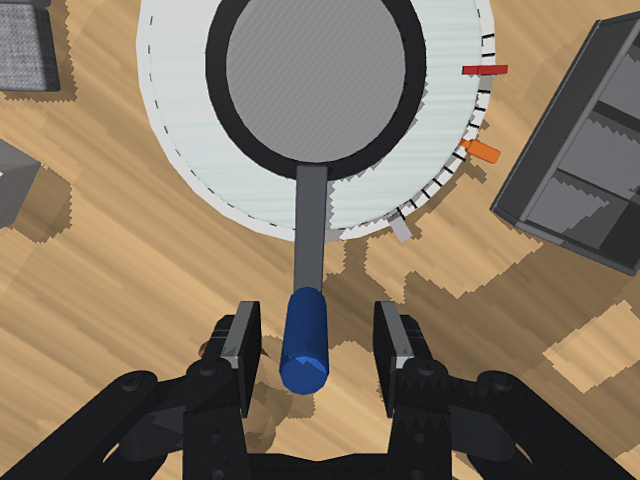

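Emit:
apply_moves --deltas '[[[0, 0, 1.25, 0, -0.002, 0, 0], [0, 0, 2.5, 0.0001, -0.0039, 0, 0], [0, 0, 3.75, 0.0002, -0.0059, 0, 0], [0, 0, 5, 0.0003, -0.0078, 0, 0], [0, 0, 6.25, 0.0005, -0.0098, 0, 0], [0, 0, 7.5, 0.0008, -0.0117, 0, 0], [0, 0, 8.75, 0.001, -0.0137, 0, 0], [0, 0, 10, 0.0014, -0.0156, 0, 0], [0, 0, 11.25, 0.0017, -0.0176, 0, 0], [0, 0, 12.5, 0.0021, -0.0195, 0, 0], [0, 0, 13.75, 0.0026, -0.0214, 0, 0], [0, 0, 15, 0.0031, -0.0233, 0, 0]]]'

```text
time_s: 4.1
eef_pos: [647.8, -38.7, 116.2]
eef_rot: [-0.0, -0.217, 0.976, 0.0]
wrist_force: [-2.8, 3.3, 0.8]
grip_width: 43.2
finger_force: 2.0
```

Emit:
apply_moves --deltas '[[[0, 0, 1.5, 0, -0.0024, 0, 0], [0, 0, 3, 0.0001, -0.0047, 0, 0], [0, 0, 4.5, 0.0003, -0.0071, 0, 0], [0, 0, 6, 0.0005, -0.0094, 0, 0], [0, 0, 7.5, 0.0008, -0.0117, 0, 0], [0, 0, 9, 0.0011, -0.0141, 0, 0], [0, 0, 10.5, 0.0015, -0.0164, 0, 0], [0, 0, 12, 0.002, -0.0187, 0, 0], [0, 0, 13.5, 0.0025, -0.021, 0, 0], [0, 0, 15, 0.0031, -0.0233, 0, 0], [0, 0, 16.5, 0.0037, -0.0256, 0, 0], [0, 0, 18, 0.0044, -0.0278, 0, 0]]]'

```text
time_s: 5.1
eef_pos: [655.9, -66.1, 116.3]
eef_rot: [0.0, -0.062, 0.998, 0.0]
wrist_force: [1.8, 5.6, -1.2]
grip_width: 42.3
finger_force: 2.3
```

```bash
cat >> h.py <<'E'
C=np.array([566.8,-77.])
def phi():
    o,R=st(); d=o['eef_pos'][:2]-C; t=np.arctan2(d[1],d[0]); F=np.array(o['wrist_force'][:2])
    print('phi',round(np.degrees(t),2),'r',round(np.hypot(*d),2),'Ftan',round(F@[-np.sin(t),np.cos(t)],2),'Frad',round(F@[np.cos(t),np.sin(t)],2))
E
python3 -c "
from h import *
phi(); f=grab('wrist','w3.png')"
```

```text
t 5.1 pos [655.9 -66.1 116.3] yang 97.08 F [ 1.84  5.62 -1.15] w 42.3 ff 2.3003442585468292 tilt [ 0.  0. -1.]
phi 6.99 r 89.73 Ftan 5.36 Frad 2.51
```

View pics/w3.png

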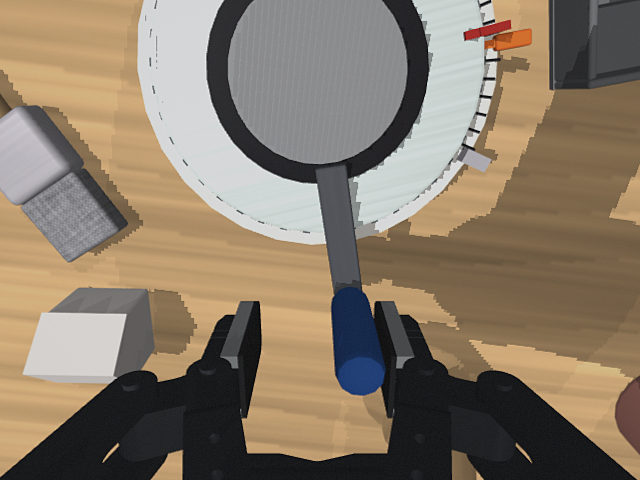

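The pointer (488,31) is now almost at the marker (512,40), and the post is at (474,158). I push on.

Emit:
apply_moves --deltas '[[[0, 0, 1.5, 0, -0.0024, 0, 0], [0, 0, 3, 0.0001, -0.0047, 0, 0], [0, 0, 4.5, 0.0003, -0.0071, 0, 0], [0, 0, 6, 0.0005, -0.0094, 0, 0], [0, 0, 7.5, 0.0008, -0.0117, 0, 0], [0, 0, 9, 0.0011, -0.0141, 0, 0], [0, 0, 10.5, 0.0015, -0.0164, 0, 0], [0, 0, 12, 0.002, -0.0187, 0, 0], [0, 0, 13.5, 0.0025, -0.021, 0, 0], [0, 0, 15, 0.0031, -0.0233, 0, 0], [0, 0, 16.5, 0.0037, -0.0256, 0, 0], [0, 0, 16.5, 0.0037, -0.0256, 0, 0]]]'

```text
time_s: 6.15
eef_pos: [655.3, -92.2, 116.3]
eef_rot: [0.0, 0.082, 0.997, -0.0]
wrist_force: [0.6, 2.0, -1.4]
grip_width: 42.8
finger_force: 0.8
```

```bash
python3 -c "
from h import *
phi(); f=grab('wrist','w4.png')"
```

```text
t 6.15 pos [655.3 -92.2 116.3] yang 80.59 F [ 0.65  1.98 -1.38] w 42.8 ff 0.7714931108057499 tilt [ 0. -0. -1.]
phi -9.76 r 89.83 Ftan 2.07 Frad 0.3
```

View pics/w4.png

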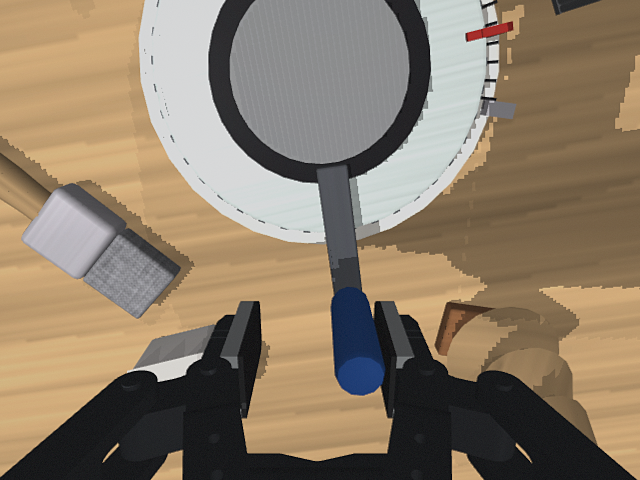

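Emit:
apply_moves --deltas '[[[0, 0, 0.1, 0, -0.00016, 0, 0], [0, 0, 0.1, 0, -0.00016, 0, 0], [0, 0, 0.1, 0, -0.00016, 0, 0]]]'

```text
time_s: 6.45
eef_pos: [655.2, -92.0, 116.3]
eef_rot: [-0.0, 0.082, 0.997, -0.0]
wrist_force: [-0.1, -0.5, 0.1]
grip_width: 42.8
finger_force: 0.0
```

```bash
python3 -c "
from h import *
phi()"
```

```text
t 6.45 pos [655.2 -92.  116.3] yang 80.64 F [-0.11 -0.5   0.11] w 42.8 ff 0.0 tilt [-0. -0. -1.]
phi -9.66 r 89.65 Ftan -0.51 Frad -0.03
```

Emit:
apply_moves --deltas '[[[0, 0, 0.5, 0, -0.0008, 0, 0], [0, 0, 1, 0, -0.0016, 0, 0], [0, 0, 1.5, 0, -0.0024, 0, 0], [0, 0, 2, 0.0001, -0.0031, 0, 0], [0, 0, 2.5, 0.0001, -0.0039, 0, 0], [0, 0, 3, 0.0001, -0.0047, 0, 0]]]'

```text
time_s: 6.95
eef_pos: [654.3, -96.5, 116.3]
eef_rot: [-0.0, 0.108, 0.994, 0.0]
wrist_force: [-2.4, 3.9, 0.7]
grip_width: 42.9
finger_force: 1.8
```

```bash
python3 -c "
from h import *
phi()"
```

```text
t 6.95 pos [654.3 -96.5 116.3] yang 77.58 F [-2.36  3.94  0.7 ] w 42.9 ff 1.7719687521457672 tilt [-0.  0. -1.]
phi -12.55 r 89.67 Ftan 3.33 Frad -3.16
```

Emit:
apply_moves --deltas '[[[0, 0, 0.5, 0, -0.0008, 0, 0], [0, 0, 1, 0, -0.0016, 0, 0], [0, 0, 1.5, 0, -0.0024, 0, 0], [0, 0, 2, 0.0001, -0.0031, 0, 0], [0, 0, 2.5, 0.0001, -0.0039, 0, 0], [0, 0, 3, 0.0001, -0.0047, 0, 0], [0, 0, 3.5, 0.0002, -0.0055, 0, 0], [0, 0, 4, 0.0002, -0.0063, 0, 0]]]'

```text
time_s: 7.62
eef_pos: [652.9, -102.6, 116.3]
eef_rot: [-0.0, 0.143, 0.99, 0.0]
wrist_force: [-2.4, 3.8, 0.9]
grip_width: 43.1
finger_force: 1.7
```

```bash
python3 -c "
from h import *
phi(); f=grab('wrist'); im=f['image'][0:300,340:640]; cv2.imwrite('pics/w5.png',cv2.resize(im,(600,600),interpolation=cv2.INTER_CUBIC)[...,::-1])"
```

```text
t 7.6167 pos [ 652.9 -102.6  116.3] yang 73.58 F [-2.43  3.8   0.94] w 43.1 ff 1.7119339853525162 tilt [-0.  0. -1.]
phi -16.59 r 89.81 Ftan 2.94 Frad -3.42
```

View pics/w5.png

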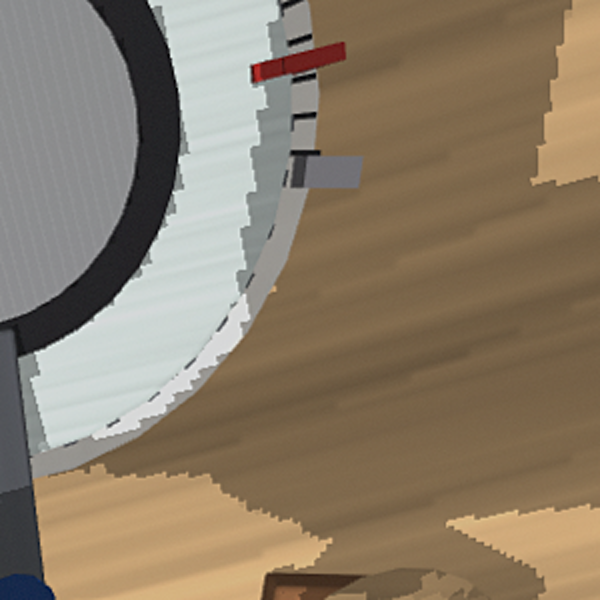

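The pointer (300,64) is about 18 mm short of the steel post (335,172). The last scale tick is at (305,152), right beside the post.

Emit:
apply_moves --deltas '[[[0, 0, 0.5, 0, -0.0008, 0, 0], [0, 0, 1, 0, -0.0016, 0, 0], [0, 0, 1.5, 0, -0.0024, 0, 0], [0, 0, 2, 0.0001, -0.0031, 0, 0], [0, 0, 2.5, 0.0001, -0.0039, 0, 0], [0, 0, 3, 0.0001, -0.0047, 0, 0], [0, 0, 3.5, 0.0002, -0.0055, 0, 0], [0, 0, 4, 0.0002, -0.0063, 0, 0], [0, 0, 4.5, 0.0003, -0.0071, 0, 0], [0, 0, 5, 0.0003, -0.0078, 0, 0], [0, 0, 5.5, 0.0004, -0.0086, 0, 0], [0, 0, 6, 0.0005, -0.0094, 0, 0]]]'

```text
time_s: 8.67
eef_pos: [649.7, -111.5, 116.3]
eef_rot: [0.0, 0.194, 0.981, 0.0]
wrist_force: [0.1, 4.6, 0.2]
grip_width: 42.9
finger_force: 1.8
```

```bash
python3 -c "
from h import *
phi(); f=grab('wrist'); im=f['image'][0:200,400:600]; cv2.imwrite('pics/w6.png',cv2.resize(im,(600,600),interpolation=cv2.INTER_CUBIC)[...,::-1])"
```

```text
t 8.6667 pos [ 649.7 -111.5  116.3] yang 67.58 F [0.1  4.6  0.21] w 42.9 ff 1.7875999957323074 tilt [ 0. -0. -1.]
phi -22.61 r 89.85 Ftan 4.28 Frad -1.67
```

View pics/w6.png

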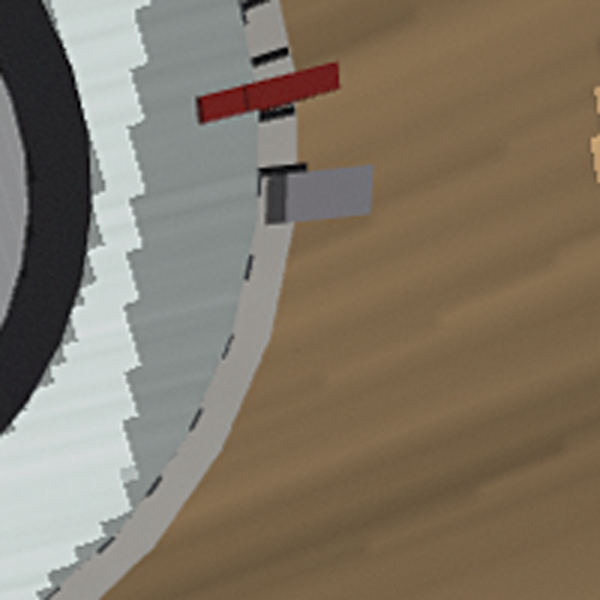

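Emit:
apply_moves --deltas '[[[0, 0, 0.1, 0, -0.0002, 0, 0], [0, 0, 0.2, 0, -0.0004, 0, 0], [0, 0, 0.2, 0, -0.0004, 0, 0], [0, 0, 0.2, 0, -0.0004, 0, 0]]]'

```text
time_s: 9.05
eef_pos: [649.6, -111.9, 116.3]
eef_rot: [0.0, 0.196, 0.981, -0.0]
wrist_force: [-0.4, 2.7, -0.1]
grip_width: 42.8
finger_force: 1.6
```

```bash
python3 -c "
from h import *
phi()
f=grab('wrist'); hsv=cv2.cvtColor(f['image'],cv2.COLOR_RGB2HSV)
m=cv2.inRange(hsv,(0,120,50),(6,255,255))|cv2.inRange(hsv,(172,120,50),(180,255,255)); m[:,:420]=0
cs,_=cv2.findContours(m,0,1); k=max(cs,key=cv2.contourArea); print(cv2.minAreaRect(k),cv2.boxPoints(cv2.minAreaRect(k)))
P=cloud(f); print(P[m>0][::12])
for u,v in ((490,62),(490,66),(500,60),(515,60),(520,65),(493,56)): print(u,v,P[v,u],f['image'][v,u])
"
```

```text
t 9.05 pos [ 649.6 -111.9  116.3] yang 67.43 F [-0.4   2.74 -0.06] w 42.8 ff 1.5589035674929619 tilt [ 0. -0. -1.]
phi -22.83 r 89.85 Ftan 2.37 Frad -1.43
((489.7073059082031, 31.287572860717773), (9.772542953491211, 48.353721618652344), 75.25643920898438) [[465.08295   32.715034]
 [511.8446    20.409334]
 [514.33167   29.860111]
 [467.57      42.16581 ]]
[[576.93481597  -8.20255072  77.8513087 ]
 [576.7231136  -10.71011836  78.82082783]
 [576.79762092 -10.90385472  77.55469723]
 [576.26898253 -13.4676031   78.87377585]
 [577.88980693  -9.37622124  78.34916397]
 [576.83257767 -13.08141713  79.30853597]
 [578.45530033  -8.95800942  78.69639116]
 [576.74494326 -14.05230384  79.12310117]
 [578.39954637  -9.58271388  77.70659882]
 [576.13158196 -16.14730855  78.4980124 ]
 [577.72901802 -12.42780171  78.89540696]
 [579.40605256  -7.82809909  77.22949798]
 [576.74708413 -15.01944724  77.05983893]
 [578.3328069  -11.55930004  78.16701527]
 [         nan          nan          nan]
 [576.88824205 -15.94124188  78.3738011 ]
 [578.49424141 -12.1364666   78.58399394]
 [575.18198251 -20.84810906 
[... 433 characters left out ...]

 [579.49615142 -10.90831174  71.51496559]
 [577.00756687 -19.3143098   76.66311704]
 [578.63765348 -15.43369073  76.832028  ]
 [576.74418458 -21.15530584  77.89133177]
 [578.34456089 -17.49807229  78.58168281]
 [576.90751563 -21.74599368  78.38977097]
 [576.849386   -22.35094532  77.06164781]
 [577.45370701 -21.58782044  76.50742013]]
490 62 [588.96612458 -10.91619533  58.57989677] [55 53 55]
490 66 [590.36350547 -11.54290751  59.21549663] [57 54 59]
500 60 [589.1452708   -9.65575408  65.26729649] [114 112 116]
515 60 [591.33702379  -4.42198228  65.57950822] [113 111 115]
520 65 [593.91088355  -2.82895278  65.0334782 ] [114 113 117]
493 56 [587.30586089  -8.97125697  57.92054565] [16 15 18]
```

Emit:
apply_moves --deltas '[[[0, 0, 0.4, 0, -0.0006, 0, 0], [0, 0, 0.8, 0, -0.0013, 0, 0], [0, 0, 1.2, 0, -0.0019, 0, 0], [0, 0, 1.6, 0, -0.0025, 0, 0], [0, 0, 2, 0.0001, -0.0031, 0, 0], [0, 0, 2.4, 0.0001, -0.0038, 0, 0], [0, 0, 2.8, 0.0001, -0.0044, 0, 0], [0, 0, 3.2, 0.0001, -0.005, 0, 0], [0, 0, 3.5, 0.0002, -0.0055, 0, 0], [0, 0, 3.8, 0.0002, -0.006, 0, 0], [0, 0, 4, 0.0002, -0.0063, 0, 0]]]'

```text
time_s: 10.02
eef_pos: [646.9, -117.6, 116.3]
eef_rot: [-0.0, 0.23, 0.973, -0.0]
wrist_force: [-0.1, 3.8, -0.6]
grip_width: 42.7
finger_force: 1.7
```

```bash
cat >> h.py <<'E'
def ptr():
    phi()
    f=grab('wrist'); hsv=cv2.cvtColor(f['image'],cv2.COLOR_RGB2HSV); P=cloud(f)
    for nm,m in(('ptr',cv2.inRange(hsv,(0,120,50),(6,255,255))|cv2.inRange(hsv,(172,120,50),(180,255,255))),('mark',cv2.inRange(hsv,(8,150,100),(20,255,255)))):
        r=np.hypot(P[...,0]-C[0],P[...,1]-C[1]); b=(m>0)&(r<95)&(r>50)
        if b.sum()>20:
            w=P[b]; d=w[:,:2]-C; a=np.degrees(np.arctan2(d[:,1],d[:,0])); print(nm,b.sum(),'ang med',np.round(np.median(a),2),'mid',np.round((np.percentile(a,3)+np.percentile(a,97))/2,2),'r',np.round([np.hypot(*d.T).min(),np.hypot(*d.T).max()],1))
    P2=P; ang=np.degrees(np.arctan2(P[...,1]-C[1],P[...,0]-C[0])); s=(r>70)&(r<80)&(P[...,2]>60)&(P[...,2]<68)&(hsv[...,1]<60)&(ang>55)&(ang<130)
    if s.sum()>20: print('post',s.sum(),np.round(np.percentile(ang[s],[3,50,97]),2))
E
python3 -c "
from h import *
ptr()"
```

```text
t 10.0167 pos [ 646.9 -117.6  116.3] yang 63.4 F [-0.07  3.81 -0.63] w 42.7 ff 1.7477662861347198 tilt [-0. -0. -1.]
phi -26.89 r 89.86 Ftan 3.37 Frad -1.78
ptr 414 ang med 76.32 mid 76.32 r [54.2 70.7]
post 445 [68.24 70.48 72.59]
```

Emit:
apply_moves --deltas '[[[0, 0, 0.12, 0, -0.0002, 0, 0], [0, 0, 0.25, 0, -0.0004, 0, 0], [0, 0, 0.38, 0, -0.0006, 0, 0], [0, 0, 0.5, 0, -0.0008, 0, 0], [0, 0, 0.62, 0, -0.001, 0, 0], [0, 0, 0.75, 0, -0.0012, 0, 0]]]'

```text
time_s: 10.57
eef_pos: [646.4, -118.6, 116.3]
eef_rot: [-0.0, 0.236, 0.972, 0.0]
wrist_force: [-0.9, 5.0, -0.6]
grip_width: 42.9
finger_force: 1.7
```

Emit:
apply_moves --deltas '[[[0, 0, 0.06, 0, -0.0001, 0, 0], [0, 0, 0.12, 0, -0.0002, 0, 0], [0, 0, 0.19, 0, -0.0003, 0, 0], [0, 0, 0.25, 0, -0.0004, 0, 0]]]'

```text
time_s: 10.9
eef_pos: [646.3, -119.0, 116.3]
eef_rot: [-0.0, 0.238, 0.971, 0.0]
wrist_force: [-0.2, 3.8, -0.1]
grip_width: 42.6
finger_force: 1.7
```

```bash
python3 -c "
from h import *
ptr()"
```

```text
t 10.9 pos [ 646.3 -119.   116.3] yang 62.42 F [-0.25  3.78 -0.13] w 42.6 ff 1.701970361173153 tilt [-0.  0. -1.]
phi -27.86 r 89.87 Ftan 3.22 Frad -1.99
ptr 417 ang med 75.31 mid 75.32 r [54.1 70.6]
post 442 [68.21 70.46 72.6 ]
```

Emit:
apply_moves --deltas '[[[0, 0, 0.06, 0, -0.0001, 0, 0], [0, 0, 0.12, 0, -0.0002, 0, 0], [0, 0, 0.19, 0, -0.0003, 0, 0], [0, 0, 0.25, 0, -0.0004, 0, 0]]]'

```text
time_s: 11.28
eef_pos: [646.1, -119.4, 116.3]
eef_rot: [-0.0, 0.24, 0.971, -0.0]
wrist_force: [-1.3, 4.3, -1.0]
grip_width: 42.8
finger_force: 1.7
```

```bash
python3 -c "
from h import *
phi()"
```

```text
t 11.2833 pos [ 646.1 -119.4  116.3] yang 62.17 F [-1.26  4.3  -0.98] w 42.8 ff 1.70279860496521 tilt [-0. -0. -1.]
phi -28.13 r 89.88 Ftan 3.2 Frad -3.14
```

Emit:
apply_moves --deltas '[[[0, 0, 0.06, 0, -0.0001, 0, 0], [0, 0, 0.12, 0, -0.0002, 0, 0], [0, 0, 0.19, 0, -0.0003, 0, 0], [0, 0, 0.25, 0, -0.0004, 0, 0]]]'

```text
time_s: 11.62
eef_pos: [645.9, -119.7, 116.3]
eef_rot: [-0.0, 0.243, 0.97, -0.0]
wrist_force: [-0.9, 4.9, -1.1]
grip_width: 42.4
finger_force: 1.7
```

```bash
python3 -c "
from h import *
phi()"
```

```text
t 11.6167 pos [ 645.9 -119.7  116.3] yang 61.92 F [-0.91  4.9  -1.14] w 42.4 ff 1.6988155245780945 tilt [-0. -0. -1.]
phi -28.38 r 89.88 Ftan 3.88 Frad -3.13
```

Emit:
apply_moves --deltas '[[[0, 0, 0.06, 0, -0.0001, 0, 0], [0, 0, 0.12, 0, -0.0002, 0, 0], [0, 0, 0.19, 0, -0.0003, 0, 0], [0, 0, 0.25, 0, -0.0004, 0, 0]]]'

```text
time_s: 11.95
eef_pos: [645.7, -120.1, 116.3]
eef_rot: [0.0, 0.245, 0.97, -0.0]
wrist_force: [-1.2, 4.3, -0.6]
grip_width: 42.8
finger_force: 1.7
```

Emit:
apply_moves --deltas '[[[0, 0, 0.06, 0, -0.0001, 0, 0], [0, 0, 0.12, 0, -0.0002, 0, 0], [0, 0, 0.19, 0, -0.0003, 0, 0], [0, 0, 0.25, 0, -0.0004, 0, 0]]]'

```text
time_s: 12.28
eef_pos: [645.5, -120.4, 116.3]
eef_rot: [0.0, 0.247, 0.969, -0.0]
wrist_force: [-0.7, 3.7, -1.1]
grip_width: 42.8
finger_force: 1.7
```

Emit:
apply_moves --deltas '[[[0, 0, 0.06, 0, -0.0001, 0, 0], [0, 0, 0.12, 0, -0.0002, 0, 0], [0, 0, 0.19, 0, -0.0003, 0, 0], [0, 0, 0.25, 0, -0.0004, 0, 0]]]'

```text
time_s: 12.62
eef_pos: [645.3, -120.8, 116.3]
eef_rot: [-0.0, 0.249, 0.969, 0.0]
wrist_force: [-1.5, 4.4, -1.2]
grip_width: 42.6
finger_force: 1.7
```

Emit:
apply_moves --deltas '[[[0, 0, 0.06, 0, -0.0001, 0, 0], [0, 0, 0.12, 0, -0.0002, 0, 0], [0, 0, 0.19, 0, -0.0003, 0, 0], [0, 0, 0.25, 0, -0.0004, 0, 0]]]'

```text
time_s: 12.95
eef_pos: [645.1, -121.1, 116.3]
eef_rot: [0.0, 0.251, 0.968, 0.0]
wrist_force: [-0.9, 4.1, -0.4]
grip_width: 42.7
finger_force: 1.7
```

```bash
python3 -c "
from h import *
ptr()"
```

```text
t 12.95 pos [ 645.1 -121.1  116.3] yang 60.92 F [-0.94  4.08 -0.41] w 42.7 ff 1.70652586966753 tilt [ 0. -0. -1.]
phi -29.39 r 89.92 Ftan 3.1 Frad -2.82
ptr 421 ang med 73.8 mid 73.79 r [54.3 71. ]
post 450 [68.24 70.49 72.6 ]
```

Emit:
apply_moves --deltas '[[[0, 0, 0.06, 0, -0.0001, 0, 0], [0, 0, 0.12, 0, -0.0002, 0, 0], [0, 0, 0.19, 0, -0.0003, 0, 0], [0, 0, 0.25, 0, -0.0004, 0, 0], [0, 0, 0.31, 0, -0.0005, 0, 0]]]'

```text
time_s: 13.42
eef_pos: [644.9, -121.6, 116.3]
eef_rot: [-0.0, 0.254, 0.967, -0.0]
wrist_force: [-1.0, 4.8, -1.0]
grip_width: 43.1
finger_force: 1.7
```

Emit:
apply_moves --deltas '[[[0, 0, 0.06, 0, -0.0001, 0, 0], [0, 0, 0.12, 0, -0.0002, 0, 0], [0, 0, 0.19, 0, -0.0003, 0, 0], [0, 0, 0.25, 0, -0.0004, 0, 0], [0, 0, 0.31, 0, -0.0005, 0, 0]]]'

```text
time_s: 13.83
eef_pos: [644.7, -122.0, 116.3]
eef_rot: [0.0, 0.256, 0.967, 0.0]
wrist_force: [0.1, 6.2, -0.7]
grip_width: 43.0
finger_force: 2.3
```

Emit:
apply_moves --deltas '[[[0, 0, 0.03, 0, -0.0001, 0, 0], [0, 0, 0.03, 0, -0.0001, 0, 0]]]'

```text
time_s: 14.0
eef_pos: [644.7, -121.9, 116.3]
eef_rot: [0.0, 0.256, 0.967, 0.0]
wrist_force: [-0.4, 6.5, -0.1]
grip_width: 42.5
finger_force: 2.4
```

```bash
python3 -c "
from h import *
phi()"
```

```text
t 14.0 pos [ 644.7 -121.9  116.3] yang 60.28 F [-0.45  6.54 -0.12] w 42.5 ff 2.3680519312620163 tilt [ 0.  0. -1.]
phi -29.98 r 89.91 Ftan 5.44 Frad -3.66
```

The force is climbing while the position holds, so this is the stop. I press slightly more and hold.

Emit:
apply_moves --deltas '[[[0, 0, 0.03, 0, -0.0001, 0, 0], [0, 0, 0.06, 0, -0.0002, 0, 0], [0, 0, 0.06, 0, -0.0002, 0, 0], [0, 0, 0.06, 0, -0.0002, 0, 0]]]'

```text
time_s: 14.33
eef_pos: [644.6, -122.0, 116.3]
eef_rot: [0.0, 0.257, 0.966, 0.0]
wrist_force: [0.5, 6.2, -1.1]
grip_width: 42.6
finger_force: 3.0
```

```bash
python3 -c "
from h import *
ptr()"
```

```text
t 14.3333 pos [ 644.6 -122.   116.3] yang 60.23 F [ 0.54  6.16 -1.15] w 42.6 ff 2.9951559752225876 tilt [ 0.  0. -1.]
phi -30.02 r 89.86 Ftan 5.6 Frad -2.62
ptr 414 ang med 73.23 mid 73.23 r [54. 71.]
post 423 [68.22 70.34 72.4 ]
```

Emit:
apply_moves --deltas '[[[0, 0, 0.03, 0, -0.0001, 0, 0], [0, 0, 0.05, 0, -0.0002, 0, 0], [0, 0, 0.05, 0, -0.0002, 0, 0], [0, 0, 0.05, 0, -0.0002, 0, 0], [0, 0, 0.05, 0, -0.0002, 0, 0]]]'

```text
time_s: 14.8
eef_pos: [644.6, -122.0, 116.3]
eef_rot: [0.0, 0.257, 0.966, 0.0]
wrist_force: [1.2, 7.1, -1.0]
grip_width: 42.5
finger_force: 3.6
```

```bash
python3 -c "
from h import *
ptr()"
```

```text
t 14.8 pos [ 644.6 -122.   116.3] yang 60.18 F [ 1.18  7.1  -0.96] w 42.5 ff 3.6260920017957687 tilt [ 0.     0.001 -1.   ]
phi -30.05 r 89.85 Ftan 6.74 Frad -2.54
ptr 409 ang med 73.25 mid 73.23 r [54.  70.7]
post 420 [68.24 70.35 72.44]
```

It is pressed home at about 8 N with the pointer at 73.2°. Now I reverse counter-clockwise.

Emit:
apply_moves --deltas '[[[0, 0, -2, 0.0001, 0.0031, 0, 0], [0, 0, -4, 0.0002, 0.0063, 0, 0], [0, 0, -6, 0.0005, 0.0094, 0, 0], [0, 0, -8, 0.0009, 0.0125, 0, 0], [0, 0, -10, 0.0014, 0.0156, 0, 0], [0, 0, -12, 0.002, 0.0187, 0, 0], [0, 0, -14, 0.0027, 0.0218, 0, 0], [0, 0, -15.5, 0.0033, 0.0241, 0, 0], [0, 0, -17, 0.0039, 0.0263, 0, 0], [0, 0, -18.5, 0.0047, 0.0286, 0, 0], [0, 0, -20, 0.0054, 0.0308, 0, 0], [0, 0, -21.5, 0.0063, 0.033, 0, 0]]]'

```text
time_s: 15.85
eef_pos: [655.4, -90.7, 116.4]
eef_rot: [0.0, 0.072, 0.997, -0.0]
wrist_force: [0.4, -1.0, 0.1]
grip_width: 42.7
finger_force: 0.2
```

Emit:
apply_moves --deltas '[[[0, 0, -1, 0, 0.0016, 0, 0], [0, 0, -2, 0.0001, 0.0031, 0, 0], [0, 0, -3, 0.0001, 0.0047, 0, 0], [0, 0, -4, 0.0002, 0.0063, 0, 0], [0, 0, -5, 0.0003, 0.0078, 0, 0], [0, 0, -6, 0.0005, 0.0094, 0, 0], [0, 0, -7, 0.0007, 0.011, 0, 0], [0, 0, -8, 0.0009, 0.0125, 0, 0], [0, 0, -9, 0.0011, 0.0141, 0, 0], [0, 0, -10, 0.0014, 0.0156, 0, 0], [0, 0, -11, 0.0017, 0.0172, 0, 0], [0, 0, -12, 0.002, 0.0187, 0, 0]]]'

```text
time_s: 16.85
eef_pos: [656.2, -71.8, 116.3]
eef_rot: [0.0, -0.033, 0.999, -0.0]
wrist_force: [1.2, -5.0, -0.4]
grip_width: 42.7
finger_force: 2.2
```

```bash
python3 -c "
from h import *
ptr()"
```

```text
t 16.85 pos [656.2 -71.8 116.3] yang 93.77 F [ 1.2  -4.96 -0.42] w 42.7 ff 2.2038714587688446 tilt [ 0. -0. -1.]
phi 3.33 r 89.51 Ftan -5.03 Frad 0.91
ptr 344 ang med 79.21 mid 79.2 r [54.3 71.2]
mark 677 ang med 106.68 mid 106.68 r [67.4 85.2]
post 354 [68.2  70.46 72.59]
```

Emit:
apply_moves --deltas '[[[0, 0, -2, 0.0001, 0.0031, 0, 0], [0, 0, -4, 0.0002, 0.0063, 0, 0], [0, 0, -6, 0.0005, 0.0094, 0, 0], [0, 0, -8, 0.0009, 0.0125, 0, 0], [0, 0, -10, 0.0014, 0.0156, 0, 0], [0, 0, -12, 0.002, 0.0187, 0, 0], [0, 0, -14, 0.0027, 0.0218, 0, 0], [0, 0, -16, 0.0035, 0.0248, 0, 0], [0, 0, -18, 0.0044, 0.0278, 0, 0], [0, 0, -20, 0.0054, 0.0308, 0, 0], [0, 0, -21.5, 0.0063, 0.033, 0, 0], [0, 0, -22.5, 0.0069, 0.0344, 0, 0]]]'

```text
time_s: 17.9
eef_pos: [647.2, -37.6, 116.4]
eef_rot: [0.0, -0.227, 0.974, -0.0]
wrist_force: [4.4, -3.4, -1.6]
grip_width: 42.8
finger_force: 2.4
```

Emit:
apply_moves --deltas '[[[0, 0, -0.2, 0, 0.0003, 0, 0], [0, 0, -0.4, 0, 0.0006, 0, 0], [0, 0, -0.5, 0, 0.0008, 0, 0], [0, 0, -0.5, 0, 0.0008, 0, 0]]]'

```text
time_s: 18.23
eef_pos: [647.0, -37.0, 116.4]
eef_rot: [0.0, -0.231, 0.973, 0.0]
wrist_force: [4.5, -2.5, -2.1]
grip_width: 42.8
finger_force: 2.2
```

```bash
python3 -c "
from h import *
ptr()
f=grab('top');"
```

```text
t 18.2333 pos [647.  -37.  116.4] yang 116.7 F [ 4.49 -2.54 -2.07] w 42.8 ff 2.1779242157936096 tilt [ 0.001  0.    -1.   ]
phi 26.5 r 89.59 Ftan -4.28 Frad 2.89
ptr 356 ang med 102.42 mid 102.37 r [54.  75.6]
mark 588 ang med 106.65 mid 106.64 r [66.7 85.5]
post 301 [68.14 70.37 72.48]
```

Emit:
apply_moves --deltas '[[[0, 0, -0.5, 0, 0.0008, 0, 0], [0, 0, -1, 0, 0.0016, 0, 0], [0, 0, -1.5, 0, 0.0024, 0, 0], [0, 0, -2, 0.0001, 0.0031, 0, 0], [0, 0, -2.4, 0.0001, 0.0038, 0, 0], [0, 0, -2.8, 0.0001, 0.0044, 0, 0], [0, 0, -3, 0.0001, 0.0047, 0, 0], [0, 0, -3, 0.0001, 0.0047, 0, 0]]]'

```text
time_s: 19.0
eef_pos: [644.7, -32.9, 116.4]
eef_rot: [0.0, -0.256, 0.967, 0.0]
wrist_force: [3.6, -2.3, -1.4]
grip_width: 42.8
finger_force: 2.1
```

```bash
cat >> h.py <<'E'
def fine(n='wrist',save=None):
    ptr(); f=grab(n); hsv=cv2.cvtColor(f['image'],cv2.COLOR_RGB2HSV)
    u,v=map(int,proj(f,[C[0]+75*np.cos(1.86),C[1]+75*np.sin(1.86),62]))
    for nm,m,z in(('ptr',cv2.inRange(hsv,(0,120,50),(6,255,255))|cv2.inRange(hsv,(172,120,50),(180,255,255)),77.5),('mark',cv2.inRange(hsv,(8,150,100),(20,255,255)),64)):
        w=np.zeros_like(m); w[max(0,v-60):v+60,max(0,u-80):u+80]=1
        k,l,s,c=cv2.connectedComponentsWithStats(m*w); i=1+np.argmax(s[1:,4]); ys,xs=np.nonzero(l==i)
        vx,vy,x0,y0=cv2.fitLine(np.stack([xs,ys],1).astype(np.float32),cv2.DIST_L2,0,.01,.01).ravel()
        a,b=[plane(f,x0+t*vx,y0+t*vy,z)[:2] for t in(-10,10)]; d=(b-a)/np.hypot(*(b-a)); off=d[0]*(a-C)[1]-d[1]*(a-C)[0]
        if d[1]<0: d=-d
        q=np.array([plane(f,x,y,z)[:2] for x,y in zip(xs,ys)]); s_=(q-C)@d
        print(nm,'px',x0,y0,'dir',np.degrees(np.arctan2(d[1],d[0])),'axis offset',off,'along',s_.min(),s_.max())
        j=s_<s_.min()+3 if nm=='mark' else s_>s_.max()-3
        e=q[j].mean(0)-C; print('  tip end',e+C,'r',np.hypot(*e),'ang',np.degrees(np.arctan2(e[1],e[0])))
    g=cv2.cvtColor(f['image'],cv2.COLOR_RGB2GRAY); L=proj(f,[*C,78]); print('lens C px',L)
    if save: im=f['image'][max(0,v-50):v+50,max(0,u-65):u+65]; cv2.imwrite('pics/'+save,cv2.resize(im,None,fx=6,fy=6,interpolation=cv2.INTER_CUBIC)[...,::-1])
E
python3 -c "
from h import *
fine(save='w7.png')"
```

```text
t 19.0 pos [644.7 -32.9 116.4] yang 119.71 F [ 3.62 -2.31 -1.38] w 42.8 ff 2.103147804737091 tilt [ 0.001  0.    -1.   ]
phi 29.53 r 89.56 Ftan -3.79 Frad 2.02
ptr 354 ang med 105.44 mid 105.43 r [54.1 71.3]
mark 379 ang med 107.29 mid 106.68 r [66.9 85. ]
post 300 [68.18 70.4  72.56]
ptr px 476.6936 116.362114 dir 105.95737394605209 axis offset -0.5356835144558776 along 54.101040321861355 70.34965462180668
  tip end [548.38631819 -10.65698069] r 68.85099773378508 ang 105.51213621145595
mark px 502.24063 119.23262 dir 97.93304364345099 axis offset 12.176332396092203 along 64.99018716105074 82.89952530805319
  tip end [546.48596142 -12.65103753] r 67.47924965900691 ang 107.52015455126964
lens C px (np.float64(315.8861097934629), np.float64(72.49610342628247))
```

View pics/w7.png

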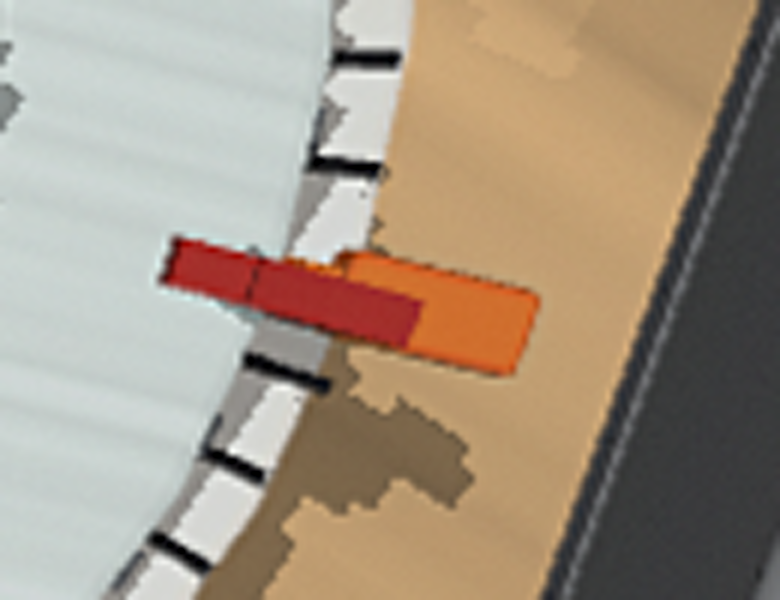

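The pointer (290,290) now overlaps the marker clip (440,310) and is just short, by about 1 mm. I measure the outer ends by depth.

```bash
cat >> h.py <<'E'
def prof():
    for n in('wrist',):
        f=grab(n); hsv=cv2.cvtColor(f['image'],cv2.COLOR_RGB2HSV); P=cloud(f); r=np.hypot(P[...,0]-C[0],P[...,1]-C[1]); A=np.degrees(np.arctan2(P[...,1]-C[1],P[...,0]-C[0]))
        for nm,m in(('ptr',cv2.inRange(hsv,(0,120,50),(6,255,255))|cv2.inRange(hsv,(172,120,50),(180,255,255))),('mark',cv2.inRange(hsv,(8,150,100),(20,255,255)))):
            for a in range(54,88,4):
                b=(m>0)&(r>=a)&(r<a+4)
                if b.sum()>5: print(nm,a,b.sum(),'z',np.round(np.median(P[b][:,2]),1),'ang',np.round([A[b].min(),(A[b].min()+A[b].max())/2,A[b].max()],2))
E
python3 -c "
from h import *
prof()"
```

```text
ptr 54 84 z 77.7 ang [103.9  105.38 106.85]
ptr 58 90 z 78.2 ang [104.03 105.43 106.83]
ptr 62 90 z 78.3 ang [104.09 105.42 106.76]
ptr 66 83 z 78.4 ang [104.23 105.49 106.76]
ptr 70 9 z 77.1 ang [104.44 105.88 107.32]
mark 66 11 z 60.9 ang [104.23 105.98 107.74]
mark 70 52 z 61.2 ang [104.28 106.56 108.85]
mark 74 73 z 61.6 ang [104.46 106.67 108.87]
mark 78 140 z 61.5 ang [104.57 106.68 108.79]
mark 82 103 z 61.4 ang [104.68 106.68 108.68]
```

Emit:
apply_moves --deltas '[[[0, 0, -0.3, 0, 0.0004, 0, 0], [0, 0, -0.5, 0, 0.0008, 0, 0], [0, 0, -0.7, 0, 0.0012, 0, 0], [0, 0, -0.9, 0, 0.0015, 0, 0], [0, 0, -1.1, 0, 0.0018, 0, 0], [0, 0, -1.1, 0, 0.0018, 0, 0]]]'

```text
time_s: 19.65
eef_pos: [643.9, -31.3, 116.4]
eef_rot: [0.0, -0.266, 0.964, 0.0]
wrist_force: [4.9, -3.1, -0.9]
grip_width: 43.1
finger_force: 2.2
```

```bash
python3 -c "
from h import *
phi();prof()"
```

```text
t 19.65 pos [643.9 -31.3 116.4] yang 120.8 F [ 4.86 -3.11 -0.89] w 43.1 ff 2.195042297244072 tilt [ 0.001  0.    -1.   ]
phi 30.66 r 89.59 Ftan -5.15 Frad 2.6
ptr 54 81 z 77.6 ang [105.15 106.58 108.01]
ptr 58 95 z 78.1 ang [105.14 106.55 107.96]
ptr 62 92 z 78.4 ang [105.19 106.54 107.88]
ptr 66 83 z 78.2 ang [105.31 106.58 107.85]
mark 70 40 z 61.5 ang [104.32 106.6  108.89]
mark 74 79 z 61.5 ang [104.41 106.64 108.88]
mark 78 139 z 61.8 ang [104.57 106.68 108.8 ]
mark 82 93 z 61.4 ang [104.72 106.69 108.67]
```

Pointer at 106.56°, marker at 106.65°: aligned. I back off to the middle of the gap and lift straight up.

Emit:
apply_moves --deltas '[[[0, 0, 0, 0, -0.001, 0, 0], [0, 0, 0, 0, -0.003, 0, 0], [0, 0, 0, 0, -0.006, 0, 0], [0, 0, 0, 0, -0.009, 0, 0], [0, 0, 0, 0, -0.012, 0, 0], [0, 0, 0, 0, -0.013, 0, 0], [0, 0, 0, 0, -0.013, 0, 0], [0, 0, 0, 0, -0.013, -0.01, 0], [0, 0, 0, 0, -0.013, -0.03, 0], [0, 0, 0, 0, -0.013, -0.06, 0], [0, 0, 0, 0, -0.013, -0.09, 0], [0, 0, 0, 0, -0.013, -0.12, 0]]]'

```text
time_s: 20.7
eef_pos: [649.9, -42.6, 238.5]
eef_rot: [0.0, -0.265, 0.964, -0.0]
wrist_force: [0.9, 0.7, 0.4]
grip_width: 42.6
finger_force: 0.0
```

```bash
python3 -c "
from h import *
phi();prof()
f=grab('wrist'); hsv=cv2.cvtColor(f['image'],cv2.COLOR_RGB2HSV); P=cloud(f); b=(cv2.inRange(hsv,(100,110,40),(125,255,255))>0)&(P[...,2]>130)&(P[...,2]<138); p=np.median(P[b],0); d=p[:2]-C; print('pin',p,np.hypot(*d),np.degrees(np.arctan2(d[1],d[0])))"
```

```text
t 20.7 pos [649.9 -42.6 238.5] yang 120.78 F [0.93 0.73 0.45] w 42.6 ff 0.0 tilt [ 0.  0. -1.]
phi 22.49 r 89.95 Ftan 0.32 Frad 1.14
ptr 54 24 z 77.6 ang [105.34 106.72 108.1 ]
ptr 58 28 z 78.4 ang [105.51 106.7  107.88]
ptr 62 30 z 78.7 ang [105.28 106.57 107.86]
ptr 66 28 z 78.3 ang [105.49 106.99 108.5 ]
mark 70 11 z 61.5 ang [104.64 106.66 108.69]
mark 74 47 z 61.4 ang [104.46 106.66 108.86]
mark 78 51 z 61.7 ang [104.51 106.64 108.76]
mark 82 33 z 61.8 ang [104.75 106.69 108.62]
pin [649.50544572 -43.06032835 133.286689  ] 89.39850145936761 22.311679337521387
```

```bash
python3 -c "
from workcell import robot
print(robot.sign_off())"
```

```text
the job is handed in; nothing more can be done
None
```

I pressed the ring home on its clockwise stop at about 8 N, then brought it up counter-clockwise to within about 0.1° of the orange marker. The lever's play is taken up on that side, the gripper is clear of everything, and the job is handed in.

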